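# Swap the two tubs on the sloped stand

### The arm

A 6-joint arm with a two-finger parallel gripper is mounted at the origin on a cart in front of the work surface, level with it; the furniture and walls round the work are solid. World frame = base frame: x ahead of the robot, y to its left, z up, the work surface at z = 0. Lengths are in m, angles in degrees, forces in N, time in s.
With the tool pointing down it reaches from about 0.35 to 0.875 m from the base axis. Payload 4.2 kg.
Tool frame: the origin (TCP) lies on the front face of the gripper's body, between the roots of the fingers; the fingertips stand 70 mm ahead of it and the grasp point (between the pads) lies 51 mm ahead of it (r.nose_length is the distance from the TCP to the fingertips, in m); z points along the fingers, y is the direction in which the jaws open and shut (so a half turn about z gives the same grasp; the last joint's range is limited). The gripper opens to 87 mm and grips with 3 to 60 N. Pads are 19 mm wide; open, the fingers measure 117 mm over their backs; the gripper's body (75 mm by 190 mm) begins 51 mm behind the grasp point.
Start: joints at [80.936, 22.042, 0.453, 0, -68.411, -14.817], TCP at [0.253, 0.571, 0.292] pointing down, gripper open.
Joint ranges: [-179.83, 179.83], [-69.29, 118.12], [-61.27, 80.66], [-181.25, 117.63], [-171.15, -9.14], [-177.46, 177.46]. Speed limits (degrees/s): [159.86, 159.86, 180, 180, 180, 180].

### API

Orientations are given as a 3x3 rotation matrix whose columns are the frame's x, y, z axes.
In Python, from station import telemetry, capture, order, r gives the robot as it stands.
- The arm moves only by the tool drive_tool, never from a script. Its argument "series" is a list of rows, each a list of 4 numbers: the shift along the tool's x, y, z as a fraction of full scale, then the turn about the tool's z as a fraction of full scale. In form: [[dx, dy, dz, turn], ...]. A call has 1 to 10 rows; each row is the pose to reach, as a shift and turn from the pose commanded when the call began, along the tool's axes at that moment; what a row does not reach only later rows make up. Full scale, the value 1, is 0.12 m for a shift and 2 rad for a turn. A row lasts 1/8 s, in which the tool goes at most 62.5 mm and 10.7 degrees, less where a joint would pass 70% of its speed; a pose out of reach is approached as far as the arm can. A call with a number of a shift or a turn outside -1 to 1 is refused whole. A call with a gripper value outside its range is refused whole. "fingers" is the finger opening in mm, from 0 to 87, set as the call begins (left out, the last holds). The fingers move at their own pace and stop on an object; the grip force is fixed at half the most. Time passes only in rows, so rows that repeat a pose let the fingers close. It gives the time, the measured TCP pose, the force and the opening at its end, in the units of the state.
- telemetry.sense(): the state, without advancing time (a new reading comes with each control period).
- capture(name): name is "side" or "top" or "wrist"; returns a dict with "color" (384x512x3 uint8, blue, green, red), "fx", "fy", "cx", "cy" (pixels), "eye" and "attitude" of the camera in the world; the wrist camera has in their place "mount" (4x4, takes a point from camera to tool coordinates, whose origin is the TCP and whose axes are the flange's). Camera axes: x right, y up, looking along -z (the intrinsics and any distortion apply to the point x, -y, -z); pixel columns grow to the right and rows downward; lengths in m; the calibration is good to about 2 mm. The wrist camera is an equidistant fisheye: a pixel r from the principal point sees the ray r / f radians off the axis. A picture is of the moment at which its call begins: read the wrist's pose just before it. There is no depth.
- order.finish_job(): hands the job in, once; it reports no verdict.
The state is a dict: "time_s": time; "joints": joint angles; "joint_velocities": joint speeds; "effort": joint torques, N m; "tcp_pos": TCP position; "ee_rot": TCP orientation; "wrist_force": force on the tool from outside, world axes, zero at the start; "moment": the same for the moment, N m; "gripper_width": opening from 0.0 (shut) to 1.0 (fully open).
Only numpy, scipy, OpenCV 4.12 (cv2) and the standard library are available. Lean on these libraries where they do the work, as an engineer would, in place of code of your own. Each camera call takes 0.05 s, during which the arm holds its last target. There are 200 camera calls.

### The job

The red-lidded tub and the white tub stand in each other's bays on the sloped tub stand: swap them, so that each ends in the outer bay where the other stood, using the empty middle bay as the spare place for one of them meanwhile. Every time you set a tub down, stand it flat on the sloping board in its bay, behind the front lip, and let go of it; never tip a tub over or let one off the stand onto the table. The wire shelf above is in the way from straight above, so reach in at a slant, and leave the blue-lidded tub on the table alone.

Things in the scene. Friction and masses are not known exactly. Their poses are not given: they have to be found in the camera images.
- stand: Fixed stand, 342 wide (y) x 165 deep (x) x 295 mm high: wooden board sloping up and back at 25 degrees, dark lip 14 mm high along its front edge, 4 mm high ribs parting it into three bays 110 mm apart, two rear posts, a wire shelf on top. Origin on the table below the middle bay's seat point; x to its back, y to its left, z up. Its front looks to the robot's left side (turned -0.45 to -0.95 rad).
- bay_left (a point): Seat point of the left bay, on the board 100 mm above the table, 110 mm (stand +y) from the middle one. Its axes: x up the slope, y to the stand's left, z the board's normal, leaning 25 degrees from vertical to the stand's front. The lip's inner face is 36 mm down the slope from it; the board ends 80 mm up the slope. A tub against the lip has its axis 3 mm (white) or 9 mm (red) down the slope.
- bay_middle (a point): Seat point of the middle bay, empty at the start; axes and sizes as for the left bay.
- bay_right (a point): Seat point of the right bay (stand -y); axes and sizes as for the left bay.
- red_tub_center (a point): Small white tub with a red press-on lid, 42 mm high, 58 to 60 mm across at the lid, tapering to 52 mm at the foot; point on its axis half-way up (21 mm above its foot), z along its axis towards the lid. Starts in the left or the right bay, leaning with the board. 60 to 165 g.
- white_tub_center (a point): Plain white tub with a white press-on lid, 64 mm high, 70 to 72 mm across at the lid, tapering to 64 mm at the foot, 67 mm at mid-height; point on its axis half-way up (32 mm above its foot), z along its axis towards the lid. Starts in the other outer bay, leaning with the board. 60 to 165 g.
- blue_tub_center (a point): Bystander: tub with a blue lid, 73 mm across, 47 mm high, loose on the table to the left; point at its centre. Not to be touched.
- shelf_front (a point): Middle of the front bar (8 mm thick) of the steel wire shelf above the bays, 258 mm above the table, 5 mm behind the bays' seat points. The shelf reaches 111 mm back from here over the stand's whole width and carries a clear case, a tape roll and a ring mould (up to 300 mm high). It blocks a vertical gripper; nothing stands over the bays in front of it.

How it is judged:
By the outcome, as a careful person would: the job done as asked, in the order asked, and still so for the second after the job is handed in, with the robot touching nothing.
It also fails if it takes over 67 s, if anything falls off the work surface, if the arm or the gripper's body presses on something with over 40 N, if the wrist force passes 120 N, or if a joint passes its speed limit or range.

## Working session

There is one attempt and no reset: what is moved stays moved. The work goes in short steps, Python scripts to look and compute and a tool call to move; the robot and the scene stay as the last step left them, time stands still between calls to the robot, and variables do not carry over. Pictures are saved under pics/ and viewed, about 8 in all and at most 12, crops included, and the job is handed in when it is done.

Besides the shell and the picture viewer there is one more tool, called as name(argument=value, ...) on one line, values as JSON. drive_tool: Moves the arm, as the interface text tells. Shift numbers are shares of 0.12 m and turn numbers shares of 2 rad, none past 1 either way. Its arguments: {"type":"object","properties":{"series":{"type":"array","items":{"type":"array","items":{"type":"number","minimum":-1,"maximum":1}}},"fingers":{"type":"number"}},"required":["series"]}

```bash
ls; mkdir -p pics; python3 - <<'E'
from station import telemetry, capture, order, r
import cv2,numpy as np
np.set_printoptions(precision=4,suppress=True)
s=telemetry.sense();print(s)
ims=[]
for n in("side","top"):
    c=capture(n);cv2.imwrite(f"pics/{n}0.png",c["color"]);np.save(f"pics/{n}0.npy",c,allow_pickle=True)
    print(n,{k:v for k,v in c.items() if k!="color"})
    ims.append(c["color"])
print([x for x in dir(r) if x[0]!='_'])
E
```

```text
pics
{'time_s': 0.0, 'joints': array([ 80.9379,  22.0909,   0.3803,  -0.0295, -68.4115, -14.8168]), 'joint_velocities': array([ 0.0056, -0.0285,  0.0425, -0.026 , -0.0304, -0.0204]), 'effort': array([  0.0003, -39.0664,  18.7401,   4.2197,   0.0109,  -0.0002]), 'tcp_pos': array([0.2528, 0.5711, 0.2912]), 'ee_rot': array([[ 0.9143, -0.405 , -0.0008],
       [-0.405 , -0.9143, -0.002 ],
       [ 0.0001,  0.0022, -1.    ]]), 'wrist_force': array([-0.2512,  0.3173,  1.056 ]), 'moment': array([-0.0314, -0.0099,  0.0771]), 'gripper_width': 0.997638764147198}
side {'fx': 441.52436963012093, 'fy': 441.52436963012093, 'cx': 255.08730584169777, 'cy': 194.88639833231937, 'eye': array([0.2402, 0.6466, 0.8094]), 'attitude': array([[-0.9022,  0.3046, -0.3052],
       [-0.431 , -0.6153,  0.6601],
       [ 0.0133,  0.7271,  0.6864]])}
top {'fx': 371.91303237150714, 'fy': 371.91303237150714, 'cx': 260.46205956023226, 'cy': 194.79686316045164, 'eye': array([0.4196, 0.0245, 1.0262]), 'attitude': array([[-0.0044,  0.993 , -0.1182],
       [-0.9991,  0.0008,  0.0432],
       [ 0.043 ,  0.1182,  0.9921]])}
['PlanningError', 'nose_length']
```

View pics/side0.png

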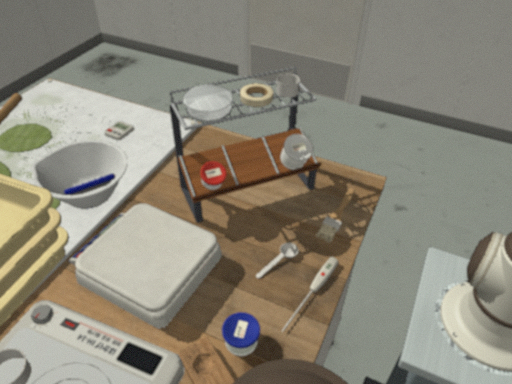

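View pics/top0.png

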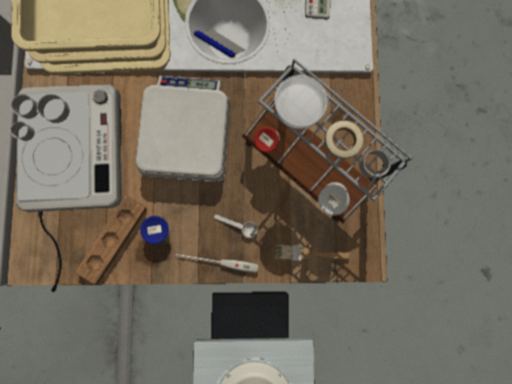

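The side view shows red at (213,175) in the left bay and white at (298,150) in the right bay. In the top view red is at (266,139) and white at (333,198). Next I triangulate both tubs.

```bash
cat > h.py <<'E'
import numpy as np,cv2
from scipy.optimize import least_squares
np.set_printoptions(precision=4,suppress=True)
def load(f): return np.load(f,allow_pickle=True).item()
def ray(c,u,v):
    d=np.array([(u-c["cx"])/c["fx"],-(v-c["cy"])/c["fy"],-1]);d=np.array(c["attitude"])@d
    return np.array(c["eye"]),d/np.linalg.norm(d)
def proj(c,p):
    q=np.array(c["attitude"]).T@(np.array(p)-c["eye"]);return np.array([c["cx"]+c["fx"]*q[0]/-q[2],c["cy"]-c["fy"]*q[1]/-q[2]])
def onz(c,u,v,z):
    o,d=ray(c,u,v);return o+d*(z-o[2])/d[2]
def tri(c1,p1,c2,p2):
    o1,d1=ray(c1,*p1);o2,d2=ray(c2,*p2)
    t=np.linalg.lstsq(np.c_[d1,-d2],o2-o1,rcond=None)[0]
    a,b=o1+t[0]*d1,o2+t[1]*d2;return (a+b)/2,np.linalg.norm(a-b)
def red(im):
    h=cv2.cvtColor(im,cv2.COLOR_BGR2HSV);m=(((h[...,0]<6)|(h[...,0]>172))&(h[...,1]>150)&(h[...,2]>70)).astype(np.uint8)
    cs=max(cv2.findContours(m,0,2)[0],key=cv2.contourArea);return cv2.fitEllipse(cv2.convexHull(cs))
E
python3 - <<'E'
from h import *
s,t=load("pics/side0.npy"),load("pics/top0.npy")
es,et=red(s["color"]),red(t["color"]);print(es,et)
print(tri(s,es[0],t,et[0]))
a=cv2.resize(s["color"][60:220,160:330],None,fx=3.4,fy=3.4,interpolation=2)[:, :400*2]
b=cv2.resize(t["color"][50:230,235:415],None,fx=3,fy=3,interpolation=2)
cv2.imwrite("pics/a.png",cv2.resize(a,(578,544)));cv2.imwrite("pics/b.png",b)
E
```

```text
((212.9256134033203, 172.62557983398438), (22.856307983398438, 25.977584838867188), 105.60932159423828) ((266.119873046875, 139.16781616210938), (24.07608413696289, 25.673133850097656), 1.2650502920150757)
(array([ 0.6638, -0.0291,  0.1324]), np.float64(0.0012601582188262487))
```

View pics/a.png

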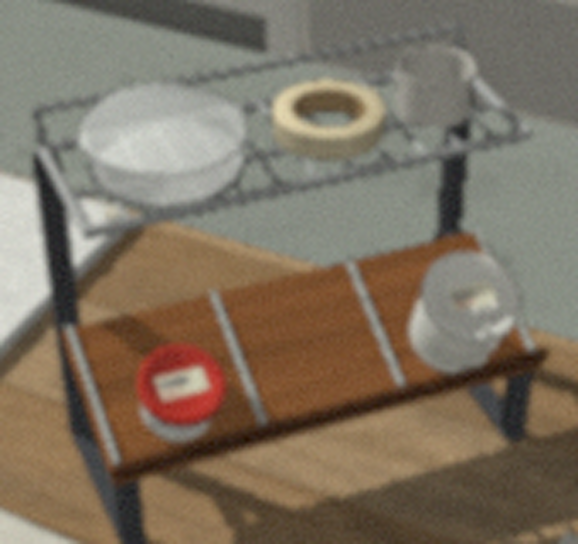

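View pics/b.png

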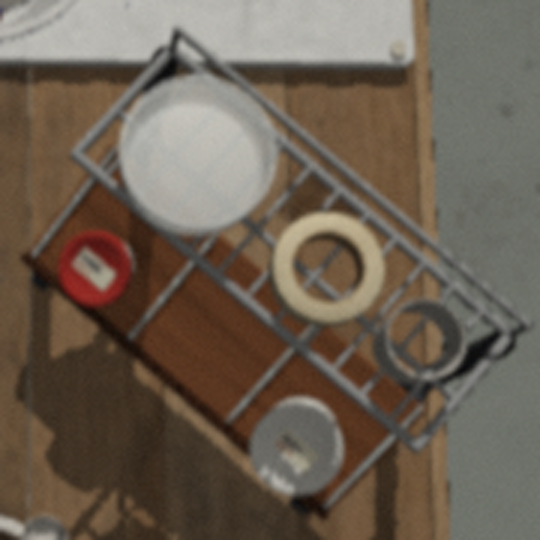

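drive_tool(series=[[0,0,-0.5,0],[0,0,-0.5,0],[0,0,-0.5,0]], fingers=87)

```text
time_s: 0.48
tcp_pos: [0.2528, 0.5712, 0.3519]
ee_rot: [[0.914, -0.405, -0.001], [-0.405, -0.914, -0.0], [-0.001, 0.001, -1.0]]
wrist_force: [0.3, 0.2, -0.6]
gripper_width: 1.0
```

Crop a puts the white lid at (297,146) in the side view, with lip corners at (195,198) and (320,164). Crop b puts the white lid at (334,198) in the top view, with lip corners at (244,136) and (342,221) and shelf front bar ends at (260,102) and (374,198).

```bash
python3 - <<'E'
from h import *
s,t=load("pics/side0.npy"),load("pics/top0.npy")
R,_=tri(s,(212.9,172.6),t,(266.1,139.2))
W,g=tri(s,(297.4,145.9),t,(334,197.7));print("W lid",W,g,"R",R)
L,g1=tri(s,(194.7,198.2),t,(244.3,136));Q,g2=tri(s,(320.3,163.8),t,(342.3,220.7));print("lip",L,g1,Q,g2,np.linalg.norm(L-Q))
A,B=onz(t,260,101.7,.258),onz(t,374.3,197.7,.258);print("shelf",A,B,np.linalg.norm(A-B))
for n,d in(("tubs",R-W),("lip",L-Q),("shelf",A-B)):
    print(n,np.arctan2(-d[0],d[1]))
E
```

```text
W lid [ 0.5157 -0.1894  0.1525] 0.002348264252792031 R [ 0.6637 -0.0291  0.1325]
lip [0.6848 0.0248 0.0862] 0.00042005101824724536 [ 0.4626 -0.2249  0.0892] 0.005175402411853457 0.3343326742359768
shelf [ 0.7123 -0.0088  0.258 ] [ 0.5052 -0.2491  0.258 ] 0.3172731272922511
tubs -0.7452965300251515
lip -0.7271944506505442
shelf -0.7115264080722137
```

drive_tool(series=[[0,0,-0.8,0.154],[0,0,-0.8,0.154],[0,0,-0.8,0.154]])

```text
time_s: 0.85
tcp_pos: [0.2532, 0.5718, 0.4503]
ee_rot: [[0.749, -0.663, 0.001], [-0.663, -0.749, 0.004], [-0.002, -0.004, -1.0]]
wrist_force: [0.2, -0.0, 0.2]
gripper_width: 0.999
```

drive_tool(series=[[1,0.2,0,0],[1,0.2,0,0],[1,0.2,0,0]])

```text
time_s: 1.23
tcp_pos: [0.3285, 0.4709, 0.4469]
ee_rot: [[0.746, -0.666, -0.001], [-0.666, -0.746, -0.003], [0.001, 0.003, -1.0]]
wrist_force: [-0.2, 0.8, 0.2]
gripper_width: 1.001
```

drive_tool(series=[[1,0.8,0,0],[1,0.8,0,0],[1,0.8,0,0]])

```text
time_s: 1.6
tcp_pos: [0.3528, 0.3203, 0.4471]
ee_rot: [[0.748, -0.663, -0.001], [-0.663, -0.748, -0.002], [-0.0, 0.002, -1.0]]
wrist_force: [0.1, 0.6, 1.0]
gripper_width: 1.0
```

drive_tool(series=[[1,1,0,0],[1,1,0,0],[1,1,0,0]])

```text
time_s: 1.98
tcp_pos: [0.363, 0.1516, 0.4472]
ee_rot: [[0.749, -0.662, -0.001], [-0.662, -0.749, -0.001], [-0.001, 0.001, -1.0]]
wrist_force: [0.6, -0.2, 0.4]
gripper_width: 1.0
```

drive_tool(series=[[1,1,0,0],[1,1,0,0],[1,1,0,0]])

```text
time_s: 2.35
tcp_pos: [0.3734, -0.0177, 0.4473]
ee_rot: [[0.749, -0.663, -0.001], [-0.663, -0.749, 0.0], [-0.001, 0.001, -1.0]]
wrist_force: [1.2, 0.1, 0.6]
gripper_width: 0.998
```

drive_tool(series=[[1,1,0,0],[1,1,0,0],[1,1,0,0]])

```text
time_s: 2.72
tcp_pos: [0.3841, -0.1875, 0.4469]
ee_rot: [[0.748, -0.663, -0.002], [-0.663, -0.748, 0.001], [-0.002, 0.001, -1.0]]
wrist_force: [0.7, 0.1, 1.0]
gripper_width: 0.995
```

drive_tool(series=[[1,1,0,0],[1,1,0,0],[1,1,0,0]])

```text
time_s: 3.1
tcp_pos: [0.3947, -0.3572, 0.446]
ee_rot: [[0.748, -0.663, -0.003], [-0.663, -0.748, 0.002], [-0.003, 0.0, -1.0]]
wrist_force: [0.8, 0.9, 0.2]
gripper_width: 1.001
```

drive_tool(series=[[1,0,-1,0],[1,0,-1,0],[1,0,-1,0]])

```text
time_s: 3.48
tcp_pos: [0.4861, -0.4357, 0.5676]
ee_rot: [[0.749, -0.662, -0.001], [-0.662, -0.749, 0.001], [-0.001, 0.0, -1.0]]
wrist_force: [0.7, 0.7, -0.3]
gripper_width: 1.0
```

drive_tool(series=[[1,0,-1,0],[1,0,-1,0],[1,0,-1,0]])

```text
time_s: 3.85
tcp_pos: [0.5324, -0.4751, 0.6254]
ee_rot: [[0.749, -0.663, 0.015], [-0.662, -0.749, -0.02], [0.024, 0.005, -1.0]]
wrist_force: [2.7, -29.5, 32.5]
gripper_width: 0.999
```

```bash
python3 -c "
from station import telemetry
print(telemetry.sense()['joints'])"
```

```text
[ -28.60286683   40.64490801   80.67902296    0.7449966  -128.74826162
   77.58143147]
```

```bash
python3 - <<'E'
from station import telemetry,capture
from h import *
for i in range(3):
    s=telemetry.sense();print(s["tcp_pos"],s["wrist_force"],s["moment"],s["joints"],s["effort"],s["joint_velocities"])
    c=capture("top")
cv2.imwrite("pics/t2.png",c["color"])
E
```

```text
[ 0.5324 -0.4751  0.6254] [  2.6938 -29.5287  32.5248] [-7.047  -1.5596 -0.6881] [ -28.6029   40.6449   80.679     0.745  -128.7483   77.5814] [ -0.2707 -41.2258  28.6306   0.8621  -1.1     -0.0855] [ -0.7438   9.2456   2.9073   0.4256 -41.201    6.545 ]
[ 0.5335 -0.4755  0.6214] [ 0.6307  0.1374 -6.7219] [0.2656 0.1323 0.0219] [ -28.6074   40.8107   80.3352    0.6975 -128.8586   77.5909] [  0.1118 -69.076   23.195    4.798   -0.1224   0.0208] [ 0.2086 -0.4578 -4.0622 -4.437   6.3595 -0.5998]
[ 0.534  -0.4753  0.6221] [ 1.1808 -0.9057 -1.1199] [ 0.0134 -0.1747 -0.0086] [ -28.5947   40.7225   80.3199    0.5925 -128.6679   77.5694] [ -0.8663 -56.7787  17.9393   4.2458  -0.2092   0.0125] [ 0.2057 -2.8561  1.6591 -0.4288  1.9927 -0.2753]
```

View pics/t2.png

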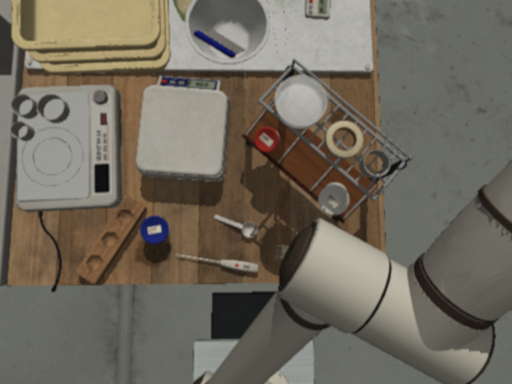

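drive_tool(series=[[0.1,0,-0.1,0],[0.2,0,-0.2,0],[0.3,0,-0.3,0],[0.3,0,-0.3,0],[0.3,0,-0.3,0]])

```text
time_s: 4.62
tcp_pos: [0.5312, -0.4747, 0.635]
ee_rot: [[0.748, -0.663, 0.04], [-0.662, -0.749, -0.042], [0.058, 0.005, -0.998]]
wrist_force: [-1.0, -0.4, 0.2]
gripper_width: 0.998
```

```bash
python3 -c "
from station import telemetry
s=telemetry.sense();print(s['joints'],s['ee_rot'],s['wrist_force'])"
```

```text
[ -28.47632933   39.93601922   80.59757751    1.29919447 -127.50566569
   77.77727921] [[ 0.74759859 -0.66296326  0.03969954]
 [-0.66165167 -0.74863436 -0.04199605]
 [ 0.05756228  0.00512892 -0.99832874]] [-1.00950147 -0.41864159  0.22009998]
```

drive_tool(series=[[-0.4,0,0.4,0],[-0.4,0,0.4,0],[-0.4,0,0.4,0]])

```text
time_s: 5.0
tcp_pos: [0.4952, -0.4436, 0.5806]
ee_rot: [[0.748, -0.663, 0.032], [-0.662, -0.749, -0.037], [0.049, 0.007, -0.999]]
wrist_force: [-0.5, 0.2, 1.0]
gripper_width: 0.999
```

drive_tool(series=[[0.15,0,0,0],[0.3,0,0,0],[0.45,0,0,0],[0.6,0,0,0],[0.7,0,0,0],[0.8,0,0,0],[0.9,0,0,0],[1,0,0,0]])

```text
time_s: 6.0
tcp_pos: [0.5746, -0.5134, 0.5772]
ee_rot: [[0.747, -0.663, 0.05], [-0.661, -0.748, -0.053], [0.073, 0.006, -0.997]]
wrist_force: [0.4, -0.3, 0.2]
gripper_width: 1.002
```

```bash
python3 -c "
from station import telemetry
s=telemetry.sense();print(s['joints'],s['ee_rot'],s['wrist_force'])"
```

```text
[ -29.42760136   44.66619313   80.62876763    1.44940842 -121.94420773
   78.70259415] [[ 0.74671335 -0.66323753  0.05035029]
 [-0.66114301 -0.74838227 -0.05304623]
 [ 0.07286352  0.00632159 -0.99732189]] [ 0.41758802 -0.33149877  0.24697012]
```

drive_tool(series=[[0.2,0,0,0],[0.4,0,0,0],[0.6,0,0,0],[0.8,0,0,0],[1,0,0,0],[1,0,0,0]])

```text
time_s: 6.75
tcp_pos: [0.6102, -0.5441, 0.5316]
ee_rot: [[0.744, -0.663, 0.077], [-0.658, -0.748, -0.081], [0.111, 0.01, -0.994]]
wrist_force: [0.3, 0.9, 0.5]
gripper_width: 1.0
```

```bash
python3 -c "
from station import telemetry
s=telemetry.sense();print(s['joints'],s['ee_rot'],s['wrist_force'])"
```

```text
[ -29.91602475   48.25805463   80.56584457    2.0339212  -116.16085365
   79.39115286] [[ 0.7444596  -0.66325172  0.07666192]
 [-0.6583757  -0.74833317 -0.08086353]
 [ 0.11100154  0.00972729 -0.99377263]] [0.25987445 0.85396593 0.52987777]
```

drive_tool(series=[[0.25,0,-0.15,0],[0.5,0,-0.3,0],[0.75,0,-0.45,0],[1,0,-0.6,0],[1,0,-0.6,0]])

```text
time_s: 7.38
tcp_pos: [0.6153, -0.547, 0.5395]
ee_rot: [[0.74, -0.664, 0.108], [-0.654, -0.748, -0.112], [0.155, 0.013, -0.988]]
wrist_force: [0.6, 0.7, -0.6]
gripper_width: 1.0
```

drive_tool(series=[[0.25,0,-0.2,0],[0.5,0,-0.5,0],[0.75,0,-0.75,0],[1,0,-1,0],[1,0,-1,0]])

```text
time_s: 8.0
tcp_pos: [0.6038, -0.5345, 0.5749]
ee_rot: [[0.735, -0.664, 0.138], [-0.649, -0.748, -0.143], [0.198, 0.015, -0.98]]
wrist_force: [0.0, -0.7, -0.1]
gripper_width: 0.996
```

```bash
python3 -c "
from station import telemetry
s=telemetry.sense();print(s['joints'],s['ee_rot'],s['wrist_force'])"
```

```text
[ -29.11891891   45.53579533   80.61593981    3.6199944  -114.05350322
   79.39423008] [[ 0.73490505 -0.66395589  0.13812003]
 [-0.64857259 -0.74761187 -0.14293384]
 [ 0.19816193  0.01546193 -0.98004733]] [ 0.0258157  -0.66296963 -0.09736102]
```

drive_tool(series=[[0.5,-0.2,-0.4,0],[1,-0.4,-0.8,0],[1,-0.4,-0.8,0],[1,-0.4,-0.8,0]])

```text
time_s: 8.5
tcp_pos: [0.6252, -0.4989, 0.596]
ee_rot: [[0.729, -0.663, 0.168], [-0.641, -0.748, -0.171], [0.239, 0.017, -0.971]]
wrist_force: [0.2, -0.6, -0.9]
gripper_width: 0.998
```

drive_tool(series=[[0.5,-0.2,-0.4,0],[1,-0.4,-0.8,0],[1,-0.4,-0.8,0],[1,-0.4,-0.8,0]])

```text
time_s: 9.0
tcp_pos: [0.6404, -0.4656, 0.6186]
ee_rot: [[0.721, -0.664, 0.201], [-0.634, -0.748, -0.199], [0.282, 0.016, -0.959]]
wrist_force: [-0.4, -0.5, 0.3]
gripper_width: 1.0
```

drive_tool(series=[[0.5,0,-0.4,0],[1,0,-0.8,0],[1,0,-0.8,0],[1,0,-0.8,0]])

```text
time_s: 9.5
tcp_pos: [0.6271, -0.4637, 0.6445]
ee_rot: [[0.71, -0.664, 0.232], [-0.625, -0.747, -0.226], [0.324, 0.016, -0.946]]
wrist_force: [0.0, -0.1, -0.8]
gripper_width: 1.003
```

drive_tool(series=[[0.5,0,-0.4,0],[1,0,-0.8,0],[1,0,-0.8,0],[1,0,-0.8,0]])

```text
time_s: 10.0
tcp_pos: [0.6139, -0.4589, 0.6708]
ee_rot: [[0.7, -0.664, 0.263], [-0.614, -0.748, -0.254], [0.365, 0.016, -0.931]]
wrist_force: [0.1, 0.3, -0.4]
gripper_width: 1.001
```

```bash
python3 -c "
from station import telemetry
s=telemetry.sense();print(s['joints'],s['ee_rot'],s['wrist_force'])"
```

```text
[ -22.43789296   39.49419441   80.61045444    8.24342091 -110.8323561
   75.31280897] [[ 0.69979184 -0.66400792  0.26341006]
 [-0.61381376 -0.74755665 -0.25375524]
 [ 0.36540943  0.01589112 -0.93071124]] [ 0.08730597  0.305067   -0.40476487]
```

drive_tool(series=[[0.5,-0.3,-0.4,0],[1,-0.6,-0.8,0],[1,-0.6,-0.8,0],[1,-0.6,-0.8,0],[1,-0.6,-0.8,0]])

```text
time_s: 10.62
tcp_pos: [0.6365, -0.406, 0.6935]
ee_rot: [[0.688, -0.663, 0.295], [-0.602, -0.748, -0.278], [0.405, 0.014, -0.914]]
wrist_force: [-0.5, 0.1, 0.7]
gripper_width: 1.002
```

```bash
cat >> h.py <<'E'
YAW=-.725; xs=np.array([np.cos(YAW),np.sin(YAW),0]); ys=np.array([-xs[1],xs[0],0])
S25,C25=np.sin(np.radians(25)),np.cos(np.radians(25)); n=-S25*xs+np.array([0,0,C25]); up=C25*xs+np.array([0,0,S25])
MID=np.array([.6105,-.128,.100])
def go(*pts):
    "print shift of successive TCP waypoints in tool axes, units of 0.12 m"
    from station import telemetry
    s=telemetry.sense();R=np.array(s["ee_rot"]);p=np.array(s["tcp_pos"])
    print("t",s["time_s"],"p",p,"z",R[:,2],"y",R[:,1],"j",s["joints"],"F",s["wrist_force"])
    for q in pts: print(np.round(R.T@(np.array(q)-p)/.12,3)); p=np.array(q)
    return s,R
E
python3 - <<'E'
from h import *
a=.40*xs+.15*ys+[0,0,.5]; b=.42*xs+.421*ys+[0,0,.38]
go(a,b,[.622,.012,.265])
E
```

```text
t 10.625 p [ 0.6365 -0.406   0.6935] z [ 0.2948 -0.2784 -0.9141] y [-0.6633 -0.7482  0.0139] j [ -17.2411   38.3257   80.5867   10.9657 -110.1984   71.6566] F [-0.4794  0.107   0.6743]
[-3.286 -0.287  0.303]
[-0.241 -2.272  0.953]
[-0.102 -0.017  1.003]
```

drive_tool(series=[[-0.5,0,0,0],[-1,-0.1,0.1,0],[-1,-0.1,0.1,0]])

```text
time_s: 11.0
tcp_pos: [0.5738, -0.3364, 0.6418]
ee_rot: [[0.686, -0.665, 0.295], [-0.603, -0.747, -0.28], [0.406, 0.014, -0.914]]
wrist_force: [1.8, -0.9, 1.6]
gripper_width: 0.998
```

drive_tool(series=[[-0.5,0,0,0],[-1,-0.1,0.1,0],[-1,-0.1,0.1,0]])

```text
time_s: 11.38
tcp_pos: [0.499, -0.2566, 0.5768]
ee_rot: [[0.694, -0.662, 0.284], [-0.602, -0.749, -0.276], [0.395, 0.02, -0.918]]
wrist_force: [1.2, -0.4, 0.7]
gripper_width: 0.999
```

drive_tool(series=[[-0.5,0,0,0],[-1,-0.1,0.1,0],[-1.0,-0.6,0.1,0],[-1.0,-0.6,0.1,0]])

```text
time_s: 11.88
tcp_pos: [0.4746, -0.134, 0.5229]
ee_rot: [[0.689, -0.661, 0.297], [-0.6, -0.75, -0.279], [0.407, 0.014, -0.913]]
wrist_force: [-0.0, 0.3, 0.7]
gripper_width: 1.001
```

drive_tool(series=[[-0.2,-0.5,0.2,0],[-0.4,-1,0.4,0],[-0.4,-1,0.4,0]])

```text
time_s: 12.25
tcp_pos: [0.5355, -0.0288, 0.456]
ee_rot: [[0.689, -0.663, 0.293], [-0.601, -0.749, -0.279], [0.405, 0.016, -0.914]]
wrist_force: [-0.4, -0.7, -0.4]
gripper_width: 0.992
```

```bash
python3 - <<'E'
from h import *
b=.42*xs+.421*ys+[0,0,.38]
go(b,[.622,.012,.265])
E
```

```text
t 12.25 p [ 0.5355 -0.0288  0.456 ] z [ 0.2932 -0.2794 -0.9143] y [-0.6629 -0.7486  0.0162] j [ 22.781    2.0998 -13.7327  23.9576 -66.0803  17.6169] F [-0.3524 -0.7093 -0.4263]
[-0.251 -0.739  0.569]
[-0.101 -0.019  1.003]
```

drive_tool(series=[[-0.15,-0.4,0.3,0],[-0.3,-0.74,0.6,0],[-0.3,-0.74,0.6,0]])

```text
time_s: 12.62
tcp_pos: [0.5903, 0.038, 0.3728]
ee_rot: [[0.689, -0.664, 0.29], [-0.602, -0.748, -0.281], [0.404, 0.019, -0.915]]
wrist_force: [0.2, -0.5, 0.2]
gripper_width: 1.002
```

drive_tool(series=[[-0.02,0,0.35,0],[-0.05,0,0.7,0],[-0.05,0,0.7,0],[-0.05,0,0.7,0]])

```text
time_s: 13.12
tcp_pos: [0.6107, 0.0174, 0.2999]
ee_rot: [[0.685, -0.664, 0.299], [-0.603, -0.747, -0.278], [0.409, 0.01, -0.913]]
wrist_force: [0.3, -0.5, 0.6]
gripper_width: 0.997
```

```bash
python3 - <<'E'
from h import *
from station import capture
go([.622,.012,.265],[.654,-.019,.165])
c=capture("wrist");np.save("pics/w1.npy",c,allow_pickle=True);cv2.imwrite("pics/w1.png",c["color"]);print({k:v for k,v in c.items() if k!="color"})
E
```

```text
t 13.125 p [0.6107 0.0174 0.2999] z [ 0.2995 -0.2785 -0.9126] y [-0.6642 -0.7475  0.0101] j [ 23.3117  14.7369 -22.656   30.916  -46.753    4.8701] F [ 0.2739 -0.4565  0.6284]
[-0.027 -0.032  0.306]
[-0.002  0.008  0.912]
{'fx': 297.3186396354542, 'fy': 297.3186396354542, 'cx': 250.7429744479152, 'cy': 191.51115478402625, 'mount': array([[ 0.0005,  0.9691,  0.2468,  0.0671],
       [ 1.    , -0.0007,  0.0009, -0.0009],
       [ 0.001 ,  0.2468, -0.9691, -0.0922],
       [ 0.    ,  0.    ,  0.    ,  1.    ]])}
```

View pics/w1.png

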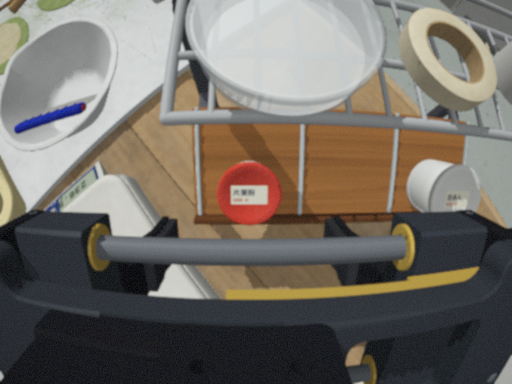

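The wrist view shows the red lid at about (249,192), ribs on either side at x = 198 and 301, and white at (445,188).

```bash
cat >> h.py <<'E'
def wray(c,s,u,v):
    a=np.array([(u-c["cx"]),(v-c["cy"])])/c["fx"];th=np.hypot(*a);k=np.sin(th)/max(th,1e-9)
    d=np.array([a[0]*k,-a[1]*k,-np.cos(th)]);M=np.array(c["mount"]);R=np.array(s["ee_rot"])
    return np.array(s["tcp_pos"])+R@M[:3,3],R@M[:3,:3]@d
def won(c,s,u,v,p0,nn=n):
    o,d=wray(c,s,u,v);return o+d*((np.array(p0)-o)@nn)/(d@nn)
E
python3 - <<'E'
from h import *
from station import telemetry
s=telemetry.sense();c=load("pics/w1.npy")
e=red(c["color"]);print(e)
L=MID+.11*ys
P=won(c,s,*e[0],L+.042*n);print("lid",P,"stand",(P-MID)@xs,(P-MID)@ys)
for q in ((198,170),(301,170),(396,170)):
    p=won(c,s,*q,L+.004*n);print("rib",(p-MID)@up,(p-MID)@ys)
for q in ((205,219),(301,216)):
    p=won(c,s,*q,L);print("lip",(p-MID)@up,(p-MID)@ys)
p=won(c,s,445,188,L+.064*n);print("white?",(p-MID)@up,(p-MID)@ys)
for q in ((180,119),(470,128)):
    p=won(c,s,*q,[0,0,.258],np.array([0,0,1.]));print("shelf",(p-MID)@xs,(p-MID)@ys)
C=P-.021*n
G=C+.004*n; R=np.array(s["ee_rot"]);go(G-.051*R[:,2])
E
```

```text
((249.0216064453125, 193.3865966796875), (62.77531814575195, 63.66339111328125), 104.73872375488281)
lid [ 0.6637 -0.0278  0.1339] stand -0.02658395755191662 0.11027365580405868
rib 0.0055453949664709895 0.16475663391497963
rib 0.005729560649812462 0.05459368569715953
rib 0.007766424941023163 -0.05943243426557946
lip -0.05155413466135375 0.15990468872434582
lip -0.047929090130114274 0.05128649836742776
white? 0.002018514657613842 -0.08941133591029773
shelf -0.0044225146273779116 0.1500152051317014
shelf -0.0011345158561873363 -0.043313504898442434
t 13.175 p [0.6106 0.0177 0.3001] z [ 0.3001 -0.2779 -0.9125] y [-0.6639 -0.7477  0.0093] j [ 23.3433  14.71   -22.6635  30.908  -46.7336   4.858 ] F [0.2716 0.9821 0.7572]
[-0.032 -0.024  1.219]
```

drive_tool(series=[[-0.03,-0.025,0.35,0],[-0.03,-0.025,0.7,0],[-0.03,-0.025,0.85,0],[-0.03,-0.025,1,0],[-0.03,-0.025,1,0]])

```text
time_s: 13.8
tcp_pos: [0.6449, -0.0116, 0.1865]
ee_rot: [[0.687, -0.664, 0.296], [-0.602, -0.748, -0.28], [0.407, 0.014, -0.913]]
wrist_force: [0.6, 0.3, -0.0]
gripper_width: 0.999
```

```bash
python3 - <<'E'
from h import *
G=np.array([.6637,-.0278,.1339])-.017*n
s,R=go();go(G-.051*R[:,2])
E
```

```text
t 13.8 p [ 0.6449 -0.0116  0.1865] z [ 0.2961 -0.2796 -0.9133] y [-0.664  -0.7476  0.0136] j [ 17.104   23.7463 -29.8676  42.981  -31.312   -4.7996] F [ 0.5594  0.2905 -0.0016]
t 13.8 p [ 0.6449 -0.0116  0.1865] z [ 0.2961 -0.2796 -0.9133] y [-0.664  -0.7476  0.0136] j [ 17.104   23.7463 -29.8676  42.981  -31.312   -4.7996] F [ 0.5594  0.2905 -0.0016]
[ 0.013 -0.011  0.201]
```

drive_tool(series=[[0.01,-0.01,0.1,0],[0.01,-0.01,0.2,0],[0.01,-0.01,0.2,0]])

```text
time_s: 14.18
tcp_pos: [0.654, -0.0171, 0.1667]
ee_rot: [[0.687, -0.662, 0.3], [-0.601, -0.749, -0.278], [0.409, 0.011, -0.913]]
wrist_force: [-5.3, 2.3, 6.6]
gripper_width: 0.996
```

drive_tool(series=[[0,0,0,0],[0,0,0,0],[0,0,0,0],[0,0,0,0]], fingers=40)

```text
time_s: 14.68
tcp_pos: [0.6529, -0.0182, 0.1637]
ee_rot: [[0.687, -0.664, 0.294], [-0.603, -0.748, -0.28], [0.406, 0.015, -0.914]]
wrist_force: [0.5, 0.4, -0.4]
gripper_width: 0.634
```

drive_tool(series=[[0,0,-0.15,0],[0,0,-0.4,0],[0,0.2,-0.5,0],[0,0.6,-0.5,0],[0,0.92,-0.5,0],[0,0.92,-0.5,0],[0,0.92,-0.5,0]])

```text
time_s: 15.55
tcp_pos: [0.5624, -0.0838, 0.2206]
ee_rot: [[0.687, -0.664, 0.296], [-0.602, -0.748, -0.279], [0.406, 0.014, -0.914]]
wrist_force: [0.4, 0.5, -1.3]
gripper_width: 0.629
```

```bash
python3 - <<'E'
from h import *
T=np.array([.6529,-.0182,.1637])-.11*ys
go(T+.02*n,T)
E
```

```text
t 15.55 p [ 0.5624 -0.0838  0.2206] z [ 0.2955 -0.2791 -0.9136] y [-0.6638 -0.7478  0.0137] j [ 11.8066  14.1528 -38.745   42.3568 -29.6876   0.8439] F [ 0.3778  0.4616 -1.3255]
[-0.011  0.003  0.348]
[ 0.003 -0.002  0.167]
```

drive_tool(series=[[0.02,0,0.2,0],[0.02,0,0.35,0],[0.02,0,0.45,0],[0.02,0,0.51,0],[0.02,0,0.51,0],[0.02,0,0.51,0]])

```text
time_s: 16.3
tcp_pos: [0.5825, -0.1017, 0.1652]
ee_rot: [[0.688, -0.663, 0.295], [-0.602, -0.748, -0.279], [0.406, 0.014, -0.914]]
wrist_force: [-0.5, 0.3, 0.1]
gripper_width: 0.633
```

drive_tool(series=[[0,0,0,0],[0,0,0,0],[0,0,0,0]], fingers=87)

```text
time_s: 16.68
tcp_pos: [0.5819, -0.1022, 0.1657]
ee_rot: [[0.687, -0.664, 0.295], [-0.602, -0.748, -0.279], [0.406, 0.014, -0.914]]
wrist_force: [0.3, -0.2, -0.8]
gripper_width: 0.888
```

drive_tool(series=[[0,0,-0.3,0],[0,0,-0.6,0],[0,0,-0.9,0],[0,0.2,-1,0],[0,0.7,-1,0],[0,0.9,-1,0],[0,0.9,-1,0]])

```text
time_s: 17.55
tcp_pos: [0.4733, -0.1506, 0.277]
ee_rot: [[0.686, -0.665, 0.295], [-0.604, -0.746, -0.28], [0.406, 0.013, -0.914]]
wrist_force: [0.3, 0.0, 0.8]
gripper_width: 1.001
```

```bash
python3 - <<'E'
from h import *
from station import capture
go(); s,_=go()
c=capture("wrist");np.save("pics/w2.npy",[c,s],allow_pickle=True);cv2.imwrite("pics/w2.png",c["color"])
E
```

```text
t 17.55 p [ 0.4733 -0.1506  0.277 ] z [ 0.2951 -0.2795 -0.9137] y [-0.6655 -0.7463  0.0134] j [  7.0396   2.7005 -41.6188  33.5419 -34.5775  15.329 ] F [0.3061 0.0367 0.7985]
t 17.55 p [ 0.4733 -0.1506  0.277 ] z [ 0.2951 -0.2795 -0.9137] y [-0.6655 -0.7463  0.0134] j [  7.0396   2.7005 -41.6188  33.5419 -34.5775  15.329 ] F [0.3061 0.0367 0.7985]
```

View pics/w2.png

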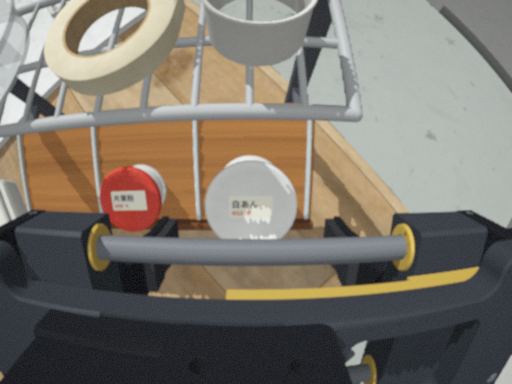

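The wrist view shows red standing flat at (132,197) in the middle bay, between its ribs. White's lid is at about (251,199) in the right bay.

```bash
python3 - <<'E'
from h import *
c,s=np.load("pics/w2.npy",allow_pickle=True)
h=cv2.cvtColor(c["color"],cv2.COLOR_BGR2HSV);m=((h[...,1]<60)&(h[...,2]>100)).astype(np.uint8);m[:,:204]=0;m[:,302:]=0;m[:140]=0;m[236:]=0
m=cv2.morphologyEx(m,cv2.MORPH_OPEN,np.ones((9,9)))
k=max(cv2.findContours(m,0,2)[0],key=cv2.contourArea);print(cv2.boundingRect(k),cv2.minEnclosingCircle(k))
e=red(c["color"]);L=MID
P=won(c,s,*e[0],L+.042*n);print("red",(P-MID)@up,(P-MID)@ys,(P-MID)@n)
for q in ((251,197),(251,200)):
    W=won(c,s,*q,L+.064*n);print("white",(W-MID)@up,(W-MID)@ys,W)
for q in ((197,170),(308,170)):
    p=won(c,s,*q,L+.004*n);print("rib",(p-MID)@ys)
G=MID-.11*ys-.003*up+.034*n;R=np.array(s["ee_rot"])
go(G-.051*R[:,2]);G=W-.030*n;go(G-.051*R[:,2])
E
```

```text
(205, 155, 92, 81) ((250.43411254882812, 202.243896484375), 47.68009948730469)
red -0.010501334582585318 0.0011093852455881434 0.04200000000000005
white -0.0018546858274913918 -0.10875563568768118 [ 0.5169 -0.1904  0.1572]
white -0.004322731317705352 -0.10876408966623813 [ 0.5152 -0.1889  0.1562]
rib -0.056448228455995744
rib -0.1658945008014702
t 17.6 p [ 0.4745 -0.1499  0.2772] z [ 0.296  -0.2793 -0.9134] y [-0.6644 -0.7472  0.0132] j [  7.1018   2.7768 -41.5313  33.5793 -34.559   15.3137] F [ 0.0109 -0.2513  0.9715]
[0.034 0.011 0.937]
t 17.6 p [ 0.4745 -0.1499  0.2772] z [ 0.296  -0.2793 -0.9134] y [-0.6644 -0.7472  0.0132] j [  7.1018   2.7768 -41.5313  33.5793 -34.559   15.3137] F [ 0.0109 -0.2513  0.9715]
[0.023 0.    0.937]
```

drive_tool(series=[[0.028,0.005,0.3,0],[0.028,0.005,0.5,0],[0.028,0.005,0.7,0],[0.028,0.005,0.85,0],[0.028,0.005,0.93,0],[0.028,0.005,0.93,0]])

```text
time_s: 18.35
tcp_pos: [0.5098, -0.1834, 0.175]
ee_rot: [[0.688, -0.664, 0.293], [-0.602, -0.748, -0.279], [0.405, 0.016, -0.914]]
wrist_force: [0.2, -0.3, 0.0]
gripper_width: 1.0
```

drive_tool(series=[[0,0,0,0],[0,0,0,0],[0,0,0,0],[0,0,0,0]], fingers=50)

```text
time_s: 18.85
tcp_pos: [0.5098, -0.1829, 0.1766]
ee_rot: [[0.687, -0.663, 0.296], [-0.602, -0.748, -0.279], [0.407, 0.013, -0.913]]
wrist_force: [-0.9, 1.2, 2.4]
gripper_width: 0.783
```

```bash
python3 - <<'E'
from h import *
go()
E
```

```text
t 18.85 p [ 0.5098 -0.1829  0.1766] z [ 0.2964 -0.279  -0.9134] y [-0.6632 -0.7483  0.0133] j [ -7.1675  13.8238 -50.5147  67.5406 -15.0397  -8.6139] F [-0.8785  1.242   2.4333]
```

drive_tool(series=[[0,0,-0.15,0],[0,0,-0.4,0],[0,0,-0.7,0],[0,0,-0.75,0],[0,-0.3,-0.75,0],[0,-0.6,-0.75,0],[0,-0.9,-0.75,0],[0,-0.9,-0.75,0]])

```text
time_s: 19.85
tcp_pos: [0.5559, -0.0762, 0.2553]
ee_rot: [[0.689, -0.662, 0.294], [-0.601, -0.749, -0.279], [0.405, 0.016, -0.914]]
wrist_force: [-0.9, 0.7, -1.4]
gripper_width: 0.783
```

drive_tool(series=[[0,-0.4,0,0],[0,-0.8,0,0],[0,-0.93,0,0],[0,-0.93,0,0],[0,-0.93,0,0]])

```text
time_s: 20.48
tcp_pos: [0.6274, 0.0047, 0.2545]
ee_rot: [[0.687, -0.665, 0.293], [-0.603, -0.747, -0.28], [0.405, 0.016, -0.914]]
wrist_force: [0.1, -1.2, -0.4]
gripper_width: 0.777
```

```bash
python3 - <<'E'
from h import *
T=np.array([.5098,-.1829,.1766])+.219*ys+.002*up
go(T+.02*n,T)
E
```

```text
t 20.475 p [0.6274 0.0047 0.2545] z [ 0.2927 -0.2802 -0.9142] y [-0.6651 -0.7466  0.0159] j [ 20.8865  18.4958 -24.9625  33.9311 -40.994    2.7308] F [ 0.1411 -1.2413 -0.3998]
[ 0.028 -0.014  0.549]
[ 0.003 -0.003  0.167]
```

drive_tool(series=[[0.03,-0.015,0.25,0],[0.03,-0.015,0.5,0],[0.03,-0.015,0.62,0],[0.03,-0.015,0.68,0],[0.03,-0.015,0.71,0],[0.03,-0.015,0.71,0],[0.03,-0.015,0.71,0]])

```text
time_s: 21.35
tcp_pos: [0.6578, -0.0181, 0.1796]
ee_rot: [[0.687, -0.663, 0.296], [-0.602, -0.748, -0.279], [0.407, 0.013, -0.913]]
wrist_force: [-0.5, -1.1, -1.1]
gripper_width: 0.775
```

drive_tool(series=[[0,0,0,0],[0,0,0,0],[0,0,0,0]], fingers=87)

```text
time_s: 21.72
tcp_pos: [0.6576, -0.0183, 0.1791]
ee_rot: [[0.687, -0.664, 0.296], [-0.602, -0.748, -0.279], [0.406, 0.014, -0.914]]
wrist_force: [0.6, 0.2, -0.2]
gripper_width: 0.972
```

drive_tool(series=[[0,0,-0.3,0],[0,0,-0.6,0],[0,0,-0.9,0],[0,0.2,-1,0],[0,0.5,-1,0],[0,0.9,-1,0],[0,0.9,-1,0]])

```text
time_s: 22.6
tcp_pos: [0.548, -0.0676, 0.2902]
ee_rot: [[0.686, -0.666, 0.294], [-0.605, -0.746, -0.28], [0.405, 0.014, -0.914]]
wrist_force: [0.3, 0.1, -0.5]
gripper_width: 1.001
```

```bash
python3 - <<'E'
from h import *
from station import capture
s,R=go()
c=capture("wrist");np.save("pics/w3.npy",[c,s],allow_pickle=True);cv2.imwrite("pics/w3.png",c["color"])
e=red(c["color"]);print(e[0])
P=won(c,s,*e[0],MID+.042*n);print("red",(P-MID)@up,(P-MID)@ys,P)
G=P-.017*n;go(G-.051*R[:,2])
E
```

```text
t 22.6 p [ 0.548  -0.0676  0.2902] z [ 0.2937 -0.2798 -0.914 ] y [-0.666  -0.7458  0.0143] j [ 16.2435   8.6334 -32.3917  32.2535 -41.0905   9.0153] F [ 0.3017  0.1171 -0.5476]
(250.69509887695312, 202.1819610595703)
red -0.010431168651167512 0.0024709773770311403 [ 0.5918 -0.1081  0.1337]
t 22.65 p [ 0.5497 -0.0666  0.2906] z [ 0.2957 -0.2793 -0.9135] y [-0.6647 -0.747   0.0132] j [ 16.3001   8.7346 -32.2376  32.3112 -41.0529   9.0063] F [ 0.5697 -0.4582  0.9482]
[-0.079  0.006  1.112]
```

View pics/w3.png

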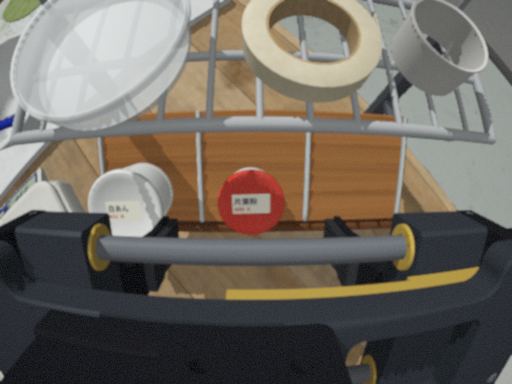

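The wrist view shows white standing flat in the left bay at (120,198), between its ribs, and red in the middle at (251,202). Next I fetch red.

drive_tool(series=[[-0.08,0.005,0.35,0],[-0.08,0.005,0.6,0],[-0.08,0.005,0.8,0],[-0.08,0.005,1,0],[-0.08,0.005,1,0]])

```text
time_s: 23.28
tcp_pos: [0.5788, -0.0943, 0.1744]
ee_rot: [[0.689, -0.664, 0.291], [-0.602, -0.748, -0.28], [0.404, 0.018, -0.915]]
wrist_force: [0.2, -0.7, 0.6]
gripper_width: 0.996
```

drive_tool(series=[[0,0,0.06,0],[0,0,0.105,0],[0,0,0.105,0]])

```text
time_s: 23.65
tcp_pos: [0.5833, -0.0966, 0.1667]
ee_rot: [[0.687, -0.662, 0.299], [-0.601, -0.749, -0.278], [0.408, 0.012, -0.913]]
wrist_force: [-3.4, 1.7, 4.9]
gripper_width: 1.004
```

drive_tool(series=[[0,0,0,0],[0,0,0,0],[0,0,0,0],[0,0,0,0]], fingers=40)

```text
time_s: 24.15
tcp_pos: [0.5818, -0.098, 0.1642]
ee_rot: [[0.687, -0.665, 0.293], [-0.603, -0.747, -0.28], [0.405, 0.016, -0.914]]
wrist_force: [-1.3, 0.3, 1.6]
gripper_width: 0.638
```

```bash
python3 - <<'E'
from h import *
s,R=go();print((R.T@(np.array([.5918,-.1081,.1337])-.017*n-.051*R[:,2]-s["tcp_pos"])))
E
```

```text
t 24.15 p [ 0.5818 -0.098   0.1642] z [ 0.2928 -0.2803 -0.9142] y [-0.6647 -0.7469  0.0161] j [  5.7794  19.7859 -42.7872  58.694  -21.1577 -11.5892] F [-1.3097  0.3473  1.5886]
[ 0.0009  0.0002 -0.0003]
```

drive_tool(series=[[0,0,-0.15,0],[0,0,-0.4,0],[0,0.2,-0.5,0],[0,0.6,-0.5,0],[0,0.93,-0.5,0],[0,0.93,-0.5,0],[0,0.93,-0.5,0]])

```text
time_s: 25.02
tcp_pos: [0.491, -0.1642, 0.2212]
ee_rot: [[0.687, -0.664, 0.295], [-0.603, -0.748, -0.279], [0.406, 0.014, -0.914]]
wrist_force: [0.2, 0.6, 0.4]
gripper_width: 0.635
```

```bash
python3 - <<'E'
from h import *
T=np.array([.5818,-.098,.1642])-.1115*ys+.002*up
go(T+.02*n,T)
E
```

```text
t 25.025 p [ 0.491  -0.1642  0.2212] z [ 0.2948 -0.2794 -0.9138] y [-0.664  -0.7476  0.0143] j [  1.9838   8.5213 -46.6861  45.1993 -24.0695   6.5614] F [0.2355 0.6111 0.3586]
[0.004 0.009 0.349]
[ 0.003 -0.002  0.167]
```

drive_tool(series=[[0.008,0.008,0.12,0],[0.008,0.008,0.24,0],[0.008,0.008,0.34,0],[0.008,0.008,0.42,0],[0.008,0.008,0.47,0],[0.008,0.008,0.51,0],[0.008,0.008,0.51,0],[0.008,0.008,0.51,0]])

```text
time_s: 26.02
tcp_pos: [0.5093, -0.1822, 0.1656]
ee_rot: [[0.688, -0.663, 0.295], [-0.602, -0.748, -0.279], [0.406, 0.014, -0.914]]
wrist_force: [-0.2, -0.4, -0.8]
gripper_width: 0.629
```

```bash
python3 - <<'E'
from h import *
T=np.array([.5818,-.098,.1642])-.1115*ys+.002*up
go(T)
E
```

```text
t 26.025 p [ 0.5093 -0.1822  0.1656] z [ 0.295  -0.2789 -0.9139] y [-0.6634 -0.7482  0.0142] j [-10.2829  14.6228 -51.9656  77.0403 -13.1551 -15.4944] F [-0.2237 -0.4389 -0.8064]
[-0.     0.003  0.005]
```

drive_tool(series=[[0,0,0.005,0],[0,0,0.005,0],[0,0,0.005,0],[0,0,0.005,0]], fingers=87)

```text
time_s: 26.52
tcp_pos: [0.509, -0.1828, 0.1654]
ee_rot: [[0.687, -0.664, 0.295], [-0.602, -0.748, -0.28], [0.406, 0.014, -0.914]]
wrist_force: [-2.1, -1.8, -0.0]
gripper_width: 0.966
```

drive_tool(series=[[0,0,-0.2,0],[0,0,-0.4,0],[0,0,-0.6,0],[0,0,-0.8,0],[0,0,-1,0],[0,0,-1,0]])

```text
time_s: 27.28
tcp_pos: [0.4743, -0.1485, 0.2768]
ee_rot: [[0.686, -0.663, 0.3], [-0.602, -0.749, -0.278], [0.409, 0.01, -0.913]]
wrist_force: [-0.2, -0.9, -0.3]
gripper_width: 0.999
```

drive_tool(series=[[-0.5,0,-0.3,0],[-1,0,-0.6,0],[-1,0,-0.6,0],[-1,0,-0.6,0]])

```text
time_s: 27.78
tcp_pos: [0.3694, -0.0564, 0.2916]
ee_rot: [[0.689, -0.662, 0.296], [-0.601, -0.749, -0.278], [0.406, 0.014, -0.914]]
wrist_force: [1.0, 0.5, 0.1]
gripper_width: 0.993
```

```bash
python3 - <<'E'
from h import *
from station import capture
s,R=go()
a=capture("wrist")["color"];b=capture("side")["color"];t=capture("top")
b=cv2.resize(b[60:220,150:340],None,fx=2,fy=2)
cv2.imwrite("pics/f.png",np.vstack([np.hstack([cv2.resize(a,(400,300)),b[:300,:380]]),np.hstack([cv2.resize(t["color"],(400,300)),np.zeros((300,380,3),np.uint8)])]))
try:
    e=red(t["color"]);P=onz(t,*e[0],.134);print(e,(P-MID)@xs,(P-MID)@ys)
except Exception as x:print(x)
E
```

```text
t 27.775 p [ 0.3694 -0.0564  0.2916] z [ 0.2958 -0.2783 -0.9138] y [-0.662  -0.7494  0.014 ] j [ 28.7359 -11.2546 -51.3128  31.9807 -46.8279  -1.5791] F [0.9507 0.4757 0.1184]
((332.71441650390625, 198.13238525390625), (23.918540954589844, 25.458683013916016), 97.05801391601562) -0.027944462703883125 -0.1081662586476458
```

View pics/f.png

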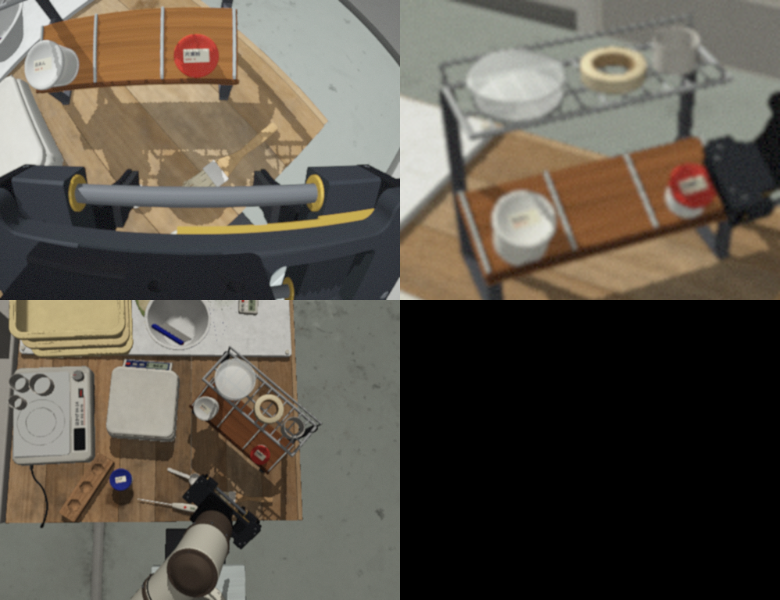

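All three views show white in the left bay and red in the right bay, both flat behind the lip. The middle bay is empty, the blue tub hasn't moved and the gripper is clear.

```bash
python3 -c "
from station import order
print(order.finish_job())"
```

```text
the job is handed in; nothing more can be done
None
```

The tubs are swapped: the white tub now stands in the left bay and the red-lidded one in the right bay. I moved red to the middle bay, then white from right to left, then red from the middle to the right. The job was handed in at about 28 s.

- **Reaching at a slant:** the moves can only turn the tool about its own axis. I got a tilt of about 24° by pushing gently against the arm's reach limit (joint 3), in free space above the stand's right end.
- **Last checks:** the side, top and wrist pictures show both tubs flat behind the lip and the middle bay empty. The gripper is clear and the blue tub is where it was. In the top view, red measures about 2 mm from the right bay's centre line. White's final place was judged by eye only.
- **Possible joint-range problem:** on the first push against the limit, joint 3 briefly read 80.68° against its 80.66° range, with a passing wrist force of about 44 N. It settled back at once and later pushes stayed inside the range. No error was reported, but a strict check could count it.
- **Small disagreement:** the wrist camera put the shelf's front bar about 6–9 mm further forward than its stated position. I saw no sign that the gripper touched it.

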